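# Take a stacked embedded computer apart for repair

## Robot

A 6-joint arm with a two-finger parallel gripper is mounted at the origin on the work surface. World frame = base frame: x ahead of the robot, y to its left, z up, the work surface at z = 0. Lengths are in m, angles in degrees, forces in N, time in s.
With the tool pointing down it reaches from about 0.325 to 0.85 m from the base axis. Payload 15.5 kg.
Tool frame: the origin (TCP) lies midway between the tips of the shut fingers; the grasp point (between the pads) lies 19 mm behind it; z points along the fingers, y is the direction in which the jaws open and shut (so a half turn about z gives the same grasp; the last joint's range is limited). The gripper opens to 91 mm and grips with 3 to 60 N. Pads are 32 mm wide; open, the fingers measure 118 mm over their backs; the gripper's body (76 mm by 178 mm) begins 60 mm behind the grasp point.
Start: joints at [-71.305, 28.281, 77.091, -0, 74.628, -5.472], TCP at [0.256, -0.57, 0.214] pointing down, gripper open.
Joint ranges: [-166.48, 166.48], [-47.26, 123.95], [12.59, 153.08], [-70.14, 250.14], [6.76, 159.57], [-176.63, 176.63]. Speed limits (degrees/s): [108.29, 108.29, 147.25, 172.46, 172.46, 172.46].

## Interface

Orientations are given as [roll, pitch, yaw] about the fixed x, y, z axes, in that order (R = Rz(yaw) Ry(pitch) Rx(roll)).
In Python, from station import sensors, optics, manip gives the robot as it stands. The module is installed in compiled form; this text tells all that it offers.
- The arm moves only by the shell command python3 -m pendant 'ROWS'. ROWS is JSON, a list that holds one entry, the list of rows, each a list of 7 numbers: the turn, a rotation vector about the world's x, y, z in degrees, then the shift along the world's x, y, z in m, then the finger opening in m, from 0 to 0.0912. A call has 1 to 10 rows; each row is the pose to reach, as a shift and turn from the pose commanded when the call began; what a row does not reach only later rows make up. A row lasts 1/10 s, in which the tool goes at most 50 mm and 8.59 degrees, less where a joint would pass 70% of its speed; a pose out of reach is approached as far as the arm can. A call with a gripper value outside its range is refused whole. The fingers move at their own pace and stop on an object; the grip force is fixed at half the most. Time passes only in rows, so rows that repeat a pose let the fingers close. It gives the time, the measured TCP pose, the force and the opening at its end, in the units of the state.
- sensors.get_obs(): the state, without advancing time (a new reading comes with each control period).
- optics.snapshot(name): name is "scene" or "side" or "wrist"; returns a dict with "image" (400x640x3 uint8, red, green, blue), "fx", "fy", "cx", "cy" (pixels), "R" (3x3) and "t" (3): a world point X has camera coordinates R X + t. Camera axes: x right, y down, z forward; pixel columns grow to the right and rows downward; lengths in m; the calibration is good to about 2 mm. A picture is of the moment at which its call begins. There is no depth.
- manip.sign_off(): hands the job in, once; it reports no verdict.
Trained networks look in the newest picture that a camera, given by its name, has taken for a name from the list of things; names that differ only in an ending like _2 or _b are one class to them, and where a whole thing is asked for, a point or a joint stands for the part that bears it (a point fixed in the world has none). Each returns a list of dicts, best first, with "score" (0 to 1); they miss things now and then, are a little off and sometimes report something else, mostly with a low value. They report only what shows in the picture. A call takes as long as a camera call.
- optics.find_in(camera, label): "extent" ([centre column, centre row, width, height] in pixels, round what is visible of it).
- optics.regions_of(camera, label): "region" (400x640 bool, what is visible of it) and "extent" ([centre column, centre row, width, height] in pixels, round what is visible of it).
- optics.spot_point(camera, label): "centre" ([row, column] in pixels: a listed point, or the origin of a listed thing).
The state is a dict: "time": time; "joints": joint angles; "qd": joint speeds; "tau": joint torques, N m; "ee_pos": TCP position; "orientation": TCP orientation; "force": force on the tool from outside, world axes, zero at the start; "ft_torque": the same for the moment, N m; "gripper_width": opening from 0.0 (shut) to 1.0 (fully open).
Only numpy, scipy, OpenCV 4.12 (cv2) and the standard library are available. Lean on these libraries where they do the work, as an engineer would, in place of code of your own. Each camera call takes 0.05 s, during which the arm holds its last target. There are 200 camera calls.

## Task

Take the stacked computer on its chassis plate apart from the top down, without dropping anything: first lay the cooler flat in the parts tray, then stand the processor board in the middle of the turntable, next the interface board in the middle of the test base, and last the power board in the middle of the preheater's top. Each board stands upright on its four legs, and on the test base and the preheater it lies lengthwise, square with what it stands on (either way round). Let go of everything and leave it at rest.

Things in the scene. Friction and masses are not known exactly. Their poses are not given: they have to be found in the camera images.
- chassis: Aluminium chassis plate, fixed, carrying the stack: 164 mm long (its x), 84 mm wide (y), 8 mm thick, ends at x = +-80 mm turned up to 18 mm. Origin: centre of its underside, on the bench. On it, nothing fastened: power board, interface board, processor board, cooler on top, each centred on and in line with the one below within about 2 mm and 0.02 rad; total height 130 mm.
- cooler: Square cooler, 60 x 60 mm, 36 mm high, flat vertical sides: aluminium fins below, dark seven-bladed fan on top. 0.14 kg. Tops the stack, lying on the processor (44 x 44 mm, 5 mm high) of the processor board. Origin: centre of its underside; z up, x and y square to its sides.
- processor_board: Shortest green board, 82 mm long (its x), 66 mm wide (y), square processor in its middle. 0.08 kg. All three boards are 3 mm thick (plate 24 to 27 mm above the origin) on four brass legs 24 mm long, 6 mm thick, 5 mm in from the ends, 6 mm from the long edges; the long edges are free to be gripped across the width at mid-length. Parts up to 8 mm high. Origin: centre, in the plane of the feet.
- interface_board: Middle-sized green board, 112 mm long (its x), 66 mm wide (y), under the processor board: two bright metal network jacks at its -x end, a pin strip at its +x end, parts up to 14 mm high. 0.10 kg. Plate, legs and free long edges as on the processor board. Origin: centre, in the plane of the feet; z up.
- power_board: Longest green board, 144 mm long (its x), 66 mm wide (y), lowest in the stack, on the chassis plate: grey screw terminals at its -x end, three dark round capacitors at its +x end, parts up to 20 mm high. 0.16 kg. Plate, legs and free long edges as on the processor board. Origin: centre, in the plane of the feet; z up.
- parts_tray: Flat square steel parts tray, fixed to the bench, 120 x 120 mm outside, 112 x 112 mm inside; its floor is 3 mm above its origin and its rim 9 mm. Origin: centre of its underside; z up.
- turntable: Round dark-grey inspection turntable, locked, 130 mm in diameter, its flat top 26 mm above its origin. Origin: centre of its underside; z up. The board may point any way on it.
- test_base: Low brown board-test base, fixed, 164 mm long (its x) by 90 mm wide (its y), its flat top 20 mm above its origin; a row of four dark binding posts, 11 mm high, stands along its +x end (x = 70 to 79 mm). Origin: centre of its underside; z up.
- preheater: Small bench preheater, cold and fixed: cream housing with a flat black top plate, 164 mm long (its x) by 100 mm wide (its y), top 45 mm above its origin; dial and display on its -x end. Origin: centre of its underside; z up.

How it is judged:
By the outcome, as a careful person would: the job done as asked, in the order asked, and still so for the second after the job is handed in, with the robot touching nothing.
It also fails if it takes over 120 s, if anything falls off the work surface, if the arm or the gripper's body presses on something with over 40 N, if the wrist force passes 120 N, or if a joint passes its speed limit or range.

## Working session

There is one attempt and no reset: what is moved stays moved. The work goes in short steps, Python scripts to look and compute and a shell command to move; the robot and the scene stay as the last step left them, time stands still between calls to the robot, and variables do not carry over. Pictures are saved under pics/ and viewed, about 12 in all and at most 16, crops included, and the job is handed in when it is done.

```bash
mkdir -p pics
cat > h.py <<'E'
import numpy as np, cv2
from station import sensors, optics, manip
def snap(c,fn=None):
    s=optics.snapshot(c)
    if fn: cv2.imwrite('pics/'+fn,cv2.cvtColor(s['image'],cv2.COLOR_RGB2BGR))
    return s
def ray(s,u,v):
    R=np.array(s['R']);t=np.array(s['t'])
    return -R.T@t, R.T@np.array([(u-s['cx'])/s['fx'],(v-s['cy'])/s['fy'],1.])
def atz(s,u,v,z):
    o,d=ray(s,u,v); return o+d*(z-o[2])/d[2]
def proj(s,X):
    c=np.array(s['R'])@np.array(X).T+np.array(s['t'])[:,None]
    return np.c_[c[0]/c[2]*s['fx']+s['cx'],c[1]/c[2]*s['fy']+s['cy']]
E
python3 - <<'E'
from h import *
np.set_printoptions(precision=4,suppress=True)
o=sensors.get_obs();print({k:np.round(v,3) for k,v in o.items()})
Z=dict(chassis=0,cooler=.094,processor_board=.062,interface_board=.035,power_board=.008,parts_tray=0,turntable=0,test_base=0,preheater=0)
for c in ['scene','side','wrist']:
    s=snap(c,c+'0.png'); print(c,ray(s,s['cx'],s['cy']))
    for n,z in Z.items():
        p=optics.spot_point(c,n)[:2]; print(n,[(round(q['score'],2),np.round(q['centre']),atz(s,q['centre'][1],q['centre'][0],z)) for q in p])
E
cd pics; python3 -c "
import cv2,numpy as np
cv2.imwrite('a.png',cv2.resize(np.vstack([cv2.imread('scene0.png'),cv2.imread('side0.png')]),None,fx=.75,fy=.75,interpolation=cv2.INTER_AREA))"
```

```text
{'time': np.float64(0.0), 'joints': array([-71.305,  28.315,  77.128,   0.   ,  74.627,  -5.473]), 'qd': array([ 0.009, -0.062, -0.015,  0.061,  0.084, -0.092]), 'tau': array([  0.004, -87.881, -38.184,   0.071,   0.054,  -0.   ]), 'ee_pos': array([ 0.256, -0.57 ,  0.213]), 'orientation': array([-179.93 ,   -0.007,   24.168]), 'force': array([1.138, 0.634, 0.64 ]), 'ft_torque': array([ 0.023, -0.035,  0.029]), 'gripper_width': np.float64(0.999)}
scene (array([1.1413, 0.173 , 0.9846]), array([-0.5471, -0.1656, -0.8205]))
chassis [(0.85, array([215., 459.]), array([0.417 , 0.3706, 0.    ]))]
cooler [(0.59, array([196., 470.]), array([0.4189, 0.3727, 0.094 ]))]
processor_board [(0.59, array([202., 469.]), array([0.4152, 0.378 , 0.062 ]))]
interface_board [(0.69, array([206., 466.]), array([0.4083, 0.3791, 0.035 ]))]
power_board [(0.49, array([212., 460.]), array([0.4156, 0.369 , 0.008 ]))]
parts_tray [(0.59, array([200., 327.]), array([0.4769, 0.0013, 0.    ]))]
turntable [(0.78, array([158., 216.]), array([ 0.427 , -0.3674,  0.    ])), (0.51, array([213., 457.]), array([0.4145, 0.3651,
[... 486 characters left out ...]
]), array([ 0.5734, -0.0776,  0.062 ]))]
interface_board [(0.61, array([292., 248.]), array([0.418 , 0.3586, 0.035 ])), (0.4, array([303., 247.]), array([0.3935, 0.3862, 0.035 ]))]
power_board [(0.76, array([306., 243.]), array([0.4157, 0.3824, 0.008 ]))]
parts_tray [(0.69, array([226., 326.]), array([ 0.4744, -0.005 ,  0.    ]))]
turntable []
test_base [(0.78, array([184., 317.]), array([ 0.6498, -0.1679,  0.    ]))]
preheater [(0.94, array([234., 243.]), array([0.636 , 0.1809, 0.    ]))]
wrist (array([ 0.3161, -0.544 ,  0.3838]), array([-0.2151, -0.0976, -0.9717]))
chassis []
cooler []
processor_board []
interface_board []
power_board []
parts_tray []
turntable []
test_base []
preheater []
```

View pics/a.png

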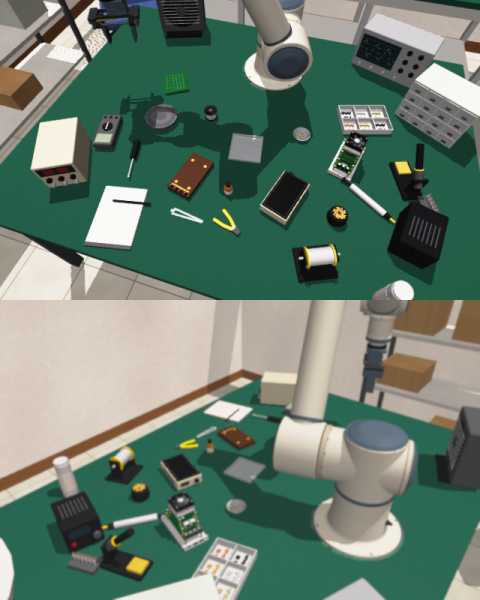

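The picture shows the stack at about scene pixel (465,205), the tray at (327,200), the turntable at (216,158), the test base at (255,233) and the preheater at (376,267). All of these agree with the network. Next I fit outlines to get the yaws.

```bash
cat >> h.py <<'E'
from scipy.optimize import minimize
def box(L,W,z0,z1): return np.array([[sx*L/2,sy*W/2,z] for sx in(-1,1) for sy in(-1,1) for z in(z0,z1)])
def disc(r,z0,z1): a=np.linspace(0,2*np.pi,40); return np.array([[r*np.cos(t),r*np.sin(t),z] for t in a for z in(z0,z1)])
def pose(P,p):
    c,s=np.cos(p[2]),np.sin(p[2]); return np.c_[p[0]+c*P[:,0]-s*P[:,1],p[1]+s*P[:,0]+c*P[:,1],P[:,2]]
def iou(s,m,P,p):
    h=cv2.convexHull((proj(s,pose(P,p))*16).astype(np.int32)); r=np.zeros(m.shape,np.uint8)
    cv2.fillConvexPoly(r,h,1,shift=4); r=r>0
    return (r&m).sum()/max(1,(r|m).sum())
def fit(views,P,x,y,yaws):
    best=None
    for w in yaws:
        f=lambda q:-sum(iou(s,m,P,[q[0]/100,q[1]/100,q[2]/10]) for s,m in views)/len(views)
        q0=np.array([x*100,y*100,w*10]); sim=q0+np.array([[0,0,0],[1,0,0],[0,1,0],[0,0,2]])
        r=minimize(f,q0,method='Nelder-Mead',options=dict(initial_simplex=sim,xatol=.01,fatol=1e-4))
        if best is None or r.fun<best[0]: best=(r.fun,r.x/[100,100,10])
    return -best[0],best[1][:2],np.degrees(best[1][2])
E
python3 - <<'E'
from h import *
np.set_printoptions(precision=4,suppress=True)
M={'parts_tray':(box(.12,.12,0,.009),.476,0,[0,.5,1]),'turntable':(disc(.065,0,.026),.427,-.367,[0]),'test_base':(box(.164,.09,0,.02),.643,-.16,np.arange(0,3,.5)),'preheater':(box(.164,.1,0,.045),.64,.182,np.arange(0,3,.5)),'cooler':(box(.06,.06,.094,.13),.418,.368,[0,.5,1])}
for c in ['scene','side']:
    s=snap(c)
    for n,(P,x,y,w) in M.items():
        r=optics.regions_of(c,n)
        if r: print(c,n,round(r[0]['score'],2),r[0]['region'].sum(),fit([(s,r[0]['region'])],P,x,y,w))
a=cv2.imread('pics/scene0.png')[140:290,410:560];b=cv2.imread('pics/side0.png')[230:380,170:320]
cv2.imwrite('pics/b.png',cv2.resize(np.hstack([a,b]),None,fx=2.6,fy=2.6,interpolation=cv2.INTER_CUBIC))
E
```

```text
scene parts_tray 0.68 1525 (np.float64(0.9597230962869729), array([0.4698, 0.0027]), np.float64(8.554532139411858))
scene turntable 0.62 1175 (np.float64(0.8401433691756273), array([ 0.4278, -0.3673]), np.float64(3.4187373858766335))
scene test_base 0.55 1904 (np.float64(0.9105263157894737), array([ 0.645 , -0.1519]), np.float64(169.14832015618958))
scene preheater 0.6 2616 (np.float64(0.9223712067748765), array([0.6375, 0.1867]), np.float64(-17.980722241277643))
scene cooler 0.91 664 (np.float64(0.9207232267037552), array([0.4143, 0.3756]), np.float64(72.98157324863456))
side parts_tray 0.98 1164 (np.float64(0.9636209813874789), array([ 0.4717, -0.0003]), np.float64(98.46136331244432))
side test_base 0.6 879 (np.float64(0.8995901639344263), array([ 0.6514, -0.1581]), np.float64(164.64766154298653))
side preheater 0.74 1685 (np.float64(0.9077172153264975), array([0.6425, 0.1822]), np.float64(160.6548897144769))
side cooler 0.57 880 (np.float64(0.9657836644591612), array([0.4151, 0.3741]), np.float64(-15.222863602438794))
```

View pics/b.png

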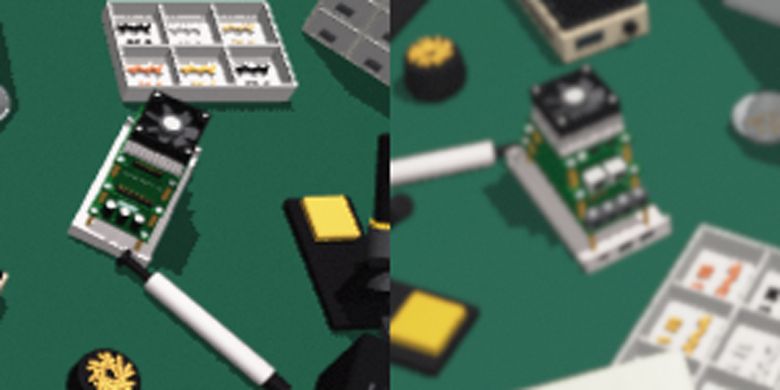

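```bash
python3 -m pendant '[[[0,0,85,0.174,0.203,0.116,0.0912],[0,0,85,0.174,0.203,0.116,0.0912],[0,0,85,0.174,0.203,0.116,0.0912],[0,0,85,0.174,0.203,0.116,0.0912],[0,0,85,0.174,0.203,0.116,0.0912],[0,0,85,0.174,0.203,0.116,0.0912],[0,0,85,0.174,0.203,0.116,0.0912],[0,0,85,0.174,0.203,0.116,0.0912],[0,0,85,0.174,0.203,0.116,0.0912],[0,0,85,0.174,0.203,0.116,0.0912]]]'
cat > look.py <<'E'
import sys; from h import *
np.set_printoptions(precision=4,suppress=True)
M={'parts_tray':(box(.12,.12,0,.009),.471,0,[0,.5,1]),'turntable':(disc(.065,0,.026),.427,-.367,[0]),'test_base':(box(.164,.09,0,.02),.648,-.155,[-.25]),'preheater':(box(.164,.1,0,.045),.64,.184,[-.32]),'cooler':(box(.06,.06,.094,.13),.415,.374,[-.28]),
'processor_board':(box(.082,.066,.062+.024,.062+.027),.415,.374,[-.28]),'interface_board':(box(.112,.066,.035+.024,.035+.027),.415,.374,[-.28]),'power_board':(box(.144,.066,.008+.024,.008+.027),.415,.374,[-.28]),'chassis':(box(.164,.084,0,.008),.415,.374,[-.28])}
s=snap('wrist',sys.argv[1]+'.png'); o=sensors.get_obs(); print(o['time'],o['ee_pos'],o['orientation'],o['joints'],o['force'],o['gripper_width'])
for n in sys.argv[2:]:
    P,x,y,w=M[n]; r=optics.regions_of('wrist',n)
    if r: print(n,round(r[0]['score'],2),np.round(r[0]['extent']),fit([(s,r[0]['region'])],P,x,y,w))
    else: print(n,'none')
    p=optics.spot_point('wrist',n)
    if p: print('  pt',p[0]['score'],p[0]['centre'],atz(s,p[0]['centre'][1],p[0]['centre'][0],P[:,2].min()-(.024 if 'board' in n else 0)))
E
python3 look.py w1 turntable
```

```text
time: 3.1
ee_pos: [0.4299, -0.3671, 0.33]
orientation: [180.0, 0.0, 109.5]
force: [0.4, -1.0, -0.2]
gripper_width: 0.999
3.15 [ 0.4299 -0.3671  0.33  ] [179.9993   0.0085 110.0176] [-46.5476  18.1251  75.3725  -0.0028  86.4943 -66.565 ] [-0.5757 -1.404  -0.0837] 1.0008334329589237
turntable 0.7 [319. 168.  97.  93.] (np.float64(0.9538908889504293), array([ 0.4331, -0.3674]), np.float64(2.4412109530915798))
  pt 0.78 [166.9, 321.3] [ 0.4368 -0.3675  0.    ]
```

```bash
python3 -m pendant '[[[0,0,54,0.215,0.212,0,0.0912],[0,0,54,0.215,0.212,0,0.0912],[0,0,54,0.215,0.212,0,0.0912],[0,0,54,0.215,0.212,0,0.0912],[0,0,54,0.215,0.212,0,0.0912],[0,0,54,0.215,0.212,0,0.0912],[0,0,54,0.215,0.212,0,0.0912],[0,0,54,0.215,0.212,0,0.0912],[0,0,54,0.215,0.212,0,0.0912]]]'
python3 look.py w2 test_base
python3 -m pendant '[[[0,0,0,0,0.34,0,0.0912],[0,0,0,0,0.34,0,0.0912],[0,0,0,0,0.34,0,0.0912],[0,0,0,0,0.34,0,0.0912],[0,0,0,0,0.34,0,0.0912],[0,0,0,0,0.34,0,0.0912],[0,0,0,0,0.34,0,0.0912],[0,0,0,0,0.34,0,0.0912],[0,0,0,0,0.34,0,0.0912]]]'
python3 look.py w3 preheater
python3 -m pendant '[[[0,0,0,-0.23,0.19,0,0.0912],[0,0,0,-0.23,0.19,0,0.0912],[0,0,0,-0.23,0.19,0,0.0912],[0,0,0,-0.23,0.19,0,0.0912],[0,0,0,-0.23,0.19,0,0.0912],[0,0,0,-0.23,0.19,0,0.0912],[0,0,0,-0.23,0.19,0,0.0912],[0,0,0,-0.23,0.19,0,0.0912]]]'
python3 look.py w4 cooler chassis
cd pics; python3 -c "
import cv2,numpy as np
r=lambda n,f:cv2.resize(cv2.imread(n),None,fx=f,fy=f,interpolation=cv2.INTER_AREA)
cv2.imwrite('c.png',np.vstack([np.hstack([r('w2.png',.6),r('w3.png',.6)]),np.hstack([r('w4.png',.6),r('w1.png',.6)])]))"
```

```text
time: 4.15
ee_pos: [0.6445, -0.1557, 0.3298]
orientation: [-180.0, -0.0, 162.9]
force: [-0.2, -0.9, 0.2]
gripper_width: 0.999
4.2 [ 0.6443 -0.156   0.33  ] [-179.9881   -0.0072  162.9115] [-18.7627  27.1365  60.9599  -0.0121  91.9105 -91.6746] [ 0.0164 -1.3683  0.1058] 1.0002565477875067
test_base 0.95 [318. 165.  70. 118.] (np.float64(0.9685645751799016), array([ 0.6464, -0.1539]), np.float64(-12.980555457568238))
  pt 0.65 [165.9, 318.4] [ 0.6453 -0.1545  0.    ]
time: 5.2
ee_pos: [0.6447, 0.1847, 0.33]
orientation: [-180.0, 0.0, 163.1]
force: [-0.4, 0.1, -0.6]
gripper_width: 0.999
5.25 [0.6449 0.1838 0.33  ] [-179.981     0.013   163.0855] [ 10.8193  27.8576  59.7196  -0.0229  92.4202 -62.2672] [-0.477   0.3824  0.3419] 1.002055856626161
preheater 0.6 [318. 157.  82. 133.] (np.float64(0.9290458937198067), array([0.635 , 0.1855]), np.float64(-18.90653815157498))
  pt 0.6 [159.0, 318.0] [0.636  0.1881 0.    ]
time: 6.15
ee_pos: [0.4148, 0.3744, 0.3303]
orientation: [180.0, 0.0, 163.2]
force: [0.2, -1.6, 0.3]
gripper_width: 0.999
6.2 [0.4156 0.374  0.3301] [179.9928   0.0335 163.1099] [ 35.8772  17.5425  76.2171  -0.0224  86.2144 -37.2313] [ 0.3633 -0.1779  0.9491] 0.997659202797273
cooler 0.69 [320. 178.  54.  61.] (np.float64(0.9637724550898203), array([0.4134, 0.3746]), np.float64(-15.867525261418946))
  pt 0.74 [173.7, 319.8] [0.4131 0.3778 0.094 ]
chassis 0.95 [316. 167.  66. 118.] (np.float64(0.14173338952100015), array([0.4155, 0.3728]), np.float64(-14.308082709722944))
```

View pics/c.png

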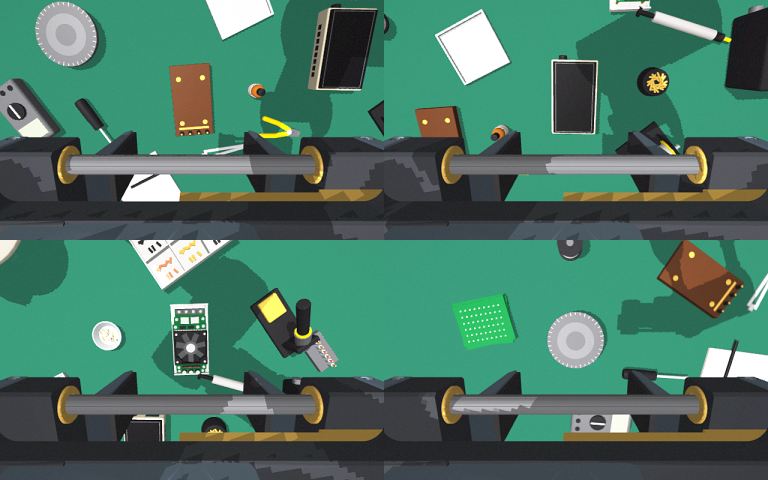

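```bash
python3 -m pendant '[[[0,0,1,-0.002,0.0006,-0.05,0.0912],[0,0,1,-0.002,0.0006,-0.10,0.0912],[0,0,1,-0.002,0.0006,-0.14,0.0912],[0,0,1,-0.002,0.0006,-0.17,0.0912],[0,0,1,-0.002,0.0006,-0.195,0.0912],[0,0,1,-0.002,0.0006,-0.215,0.0912],[0,0,1,-0.002,0.0006,-0.227,0.0912],[0,0,1,-0.002,0.0006,-0.227,0.0912],[0,0,1,-0.002,0.0006,-0.227,0.07],[0,0,1,-0.002,0.0006,-0.227,0.05]]]'
python3 -m pendant '[[[0,0,0,0,0,0,0.05],[0,0,0,0,0,0,0.045],[0,0,0,0,0,0,0.045],[0,0,0,0,0,0,0.045],[0,0,0,0,0,0,0.045]]]'
```

```text
time: 7.4
ee_pos: [0.4136, 0.3757, 0.104]
orientation: [179.9, 0.1, 164.2]
force: [-0.2, -0.2, 0.2]
gripper_width: 0.854
time: 7.9
ee_pos: [0.4131, 0.3756, 0.1034]
orientation: [180.0, 0.0, 164.2]
force: [-0.2, -1.4, 5.4]
gripper_width: 0.658
```

```bash
python3 -m pendant '[[[0,0,0,0,0,0.005,0.045],[0,0,0,0,0,0.015,0.045],[0,0,0,0,0,0.03,0.045],[0,0,0,0,0,0.06,0.045],[0,0,0,0,0,0.10,0.045],[0,0,4,0.005,-0.035,0.12,0.045],[0,0,8,0.011,-0.075,0.12,0.045],[0,0,12,0.017,-0.115,0.12,0.045],[0,0,16,0.024,-0.155,0.12,0.045],[0,0,20,0.03,-0.195,0.12,0.045]]]'
python3 -m pendant '[[[0,0,2,0.007,-0.045,0,0.045],[0,0,4,0.014,-0.09,0,0.045],[0,0,4,0.021,-0.13,0,0.045],[0,0,4,0.025,-0.16,0,0.045],[0,0,4,0.028,-0.18,0,0.045],[0,0,4,0.028,-0.18,0,0.045],[0,0,4,0.028,-0.18,0,0.045]]]'
python3 look.py w5 parts_tray cooler processor_board
```

```text
time: 8.9
ee_pos: [0.4428, 0.1789, 0.2237]
orientation: [180.0, 0.0, -175.7]
force: [1.1, -0.4, -2.3]
gripper_width: 0.653
time: 9.6
ee_pos: [0.4708, 0.0003, 0.2233]
orientation: [180.0, 0.0, -171.9]
force: [0.5, 0.7, -1.0]
gripper_width: 0.658
9.65 [0.4707 0.0008 0.2232] [ 179.9897    0.0062 -171.8403] [  -7.1865   15.2705   97.3028    0.0126   67.4235 -105.351 ] [-0.1885  0.0407 -1.5365] 0.6605052636541843
parts_tray 0.96 [319. 156. 114.  68.] (np.float64(0.6195596518177163), array([0.4701, 0.0002]), np.float64(98.36961580049028))
  pt 0.85 [176.5, 318.9] [0.4686 0.0015 0.    ]
cooler 0.88 [317. 257. 139. 130.] (np.float64(0.0), array([0.415, 0.374]), np.float64(-16.04281826366305))
  pt 0.94 [240.9, 317.9] [0.5118 0.0063 0.094 ]
processor_board none
```

```bash
python3 - <<'E'
from h import *
s=snap('scene','s1.png')
E
python3 -c "
import cv2,numpy as np
a=cv2.resize(cv2.imread('pics/w5.png'),(640,400));b=cv2.imread('pics/s1.png')[100:300,240:560]
cv2.imwrite('pics/d.png',np.hstack([cv2.resize(a,(400,250)),cv2.resize(b,(400,250))]))"
```

```text
(no output)
```

View pics/d.png

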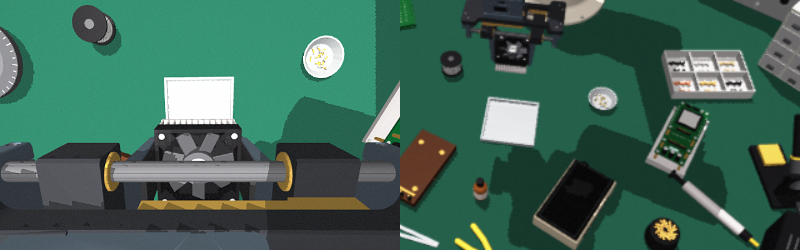

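The cooler is held level above the tray, and the processor board is still in place on the stack. Lowering it now.

```bash
python3 -m pendant '[[[0,0,0,0,0,-0.04,0.045],[0,0,0,0,0,-0.08,0.045],[0,0,0,0,0,-0.12,0.045],[0,0,0,0,0,-0.15,0.045],[0,0,0,0,0,-0.175,0.045],[0,0,0,0,0,-0.195,0.045],[0,0,0,0,0,-0.203,0.045],[0,0,0,0,0,-0.207,0.045],[0,0,0,0,0,-0.2095,0.045],[0,0,0,0,0,-0.2105,0.045]]]'
python3 -m pendant '[[[0,0,0,0,0,-0.0005,0.045],[0,0,0,0,0,-0.0005,0.045]]]'
```

```text
time: 11.0
ee_pos: [0.4714, 0.0004, 0.0129]
orientation: [-180.0, 0.1, -171.8]
force: [-0.4, 0.2, -0.9]
gripper_width: 0.659
time: 11.2
ee_pos: [0.4713, 0.0003, 0.0125]
orientation: [-180.0, 0.1, -171.8]
force: [-0.4, -0.5, 2.9]
gripper_width: 0.659
```

```bash
python3 -m pendant '[[[0,0,0,0,0,0,0.068],[0,0,0,0,0,0,0.075],[0,0,0,0,0,0,0.078],[0,0,0,0,0,0.02,0.078],[0,0,0,0,0,0.05,0.078],[0,0,0,0,0,0.10,0.0912],[0,0,0,0,0,0.15,0.0912],[0,0,0,0,0,0.20,0.0912],[0,0,0,0,0,0.25,0.0912],[0,0,0,0,0,0.29,0.0912]]]'
python3 look.py w6 cooler
python3 -m pendant '[[[0,0,-24,-0.058,0.375,0,0.0912],[0,0,-24,-0.058,0.375,0,0.0912],[0,0,-24,-0.058,0.375,0,0.0912],[0,0,-24,-0.058,0.375,0,0.0912],[0,0,-24,-0.058,0.375,0,0.0912],[0,0,-24,-0.058,0.375,0,0.0912],[0,0,-24,-0.058,0.375,0,0.0912],[0,0,-24,-0.058,0.375,0,0.0912],[0,0,-24,-0.058,0.375,0,0.0912],[0,0,-24,-0.058,0.375,0,0.0912]]]'
python3 look.py w7 processor_board interface_board power_board
python3 -c "
import cv2,numpy as np
a=cv2.imread('pics/w6.png')[:300,170:470];b=cv2.imread('pics/w7.png')[60:260,220:420]
cv2.imwrite('pics/e.png',np.hstack([cv2.resize(a,(400,400)),cv2.resize(b,(400,400))]))"
```

```text
time: 12.2
ee_pos: [0.4708, 0.0004, 0.305]
orientation: [-180.0, 0.1, -171.8]
force: [0.9, 0.9, -1.1]
gripper_width: 1.0
12.25 [0.473  0.0001 0.3104] [-179.8536    0.5237 -171.826 ] [  -7.2188   10.3019   89.3516   -0.0022   79.8028 -105.3918] [ 1.6449 -1.0375  7.751 ] 0.9976605810038335
cooler 0.58 [318. 171.  50.  52.] (np.float64(0.0), array([0.415, 0.374]), np.float64(-16.04281826366305))
  pt 0.57 [169.5, 318.9] [0.4593 0.     0.094 ]
time: 13.35
ee_pos: [0.4119, 0.3762, 0.3003]
orientation: [-179.9, -0.1, 164.3]
force: [0.6, -0.0, 0.5]
gripper_width: 1.001
13.4 [0.4123 0.375  0.3006] [-179.88     -0.0733  164.2304] [ 36.1614  18.5826  79.2255  -0.0164  82.3315 -38.0669] [-0.9392 -0.1144  0.1322] 0.9976068766855196
processor_board 0.95 [316. 181.  60.  75.] (np.float64(0.9657794676806084), array([0.4142, 0.3728]), np.float64(-14.54790467094728))
  pt 0.84 [177.5, 316.5] [0.413 0.374 0.062]
interface_board 0.6 [317. 179.  58.  93.] (np.float64(0.21392476137001684), array([0.4157, 0.3734]), np.float64(-14.570820691821448))
power_board 0.75 [317. 177.  56. 114.] (np.float64(0.16707139388052453), array([0.4155, 0.3739]), np.float64(-15.521146562047724))
```

View pics/e.png

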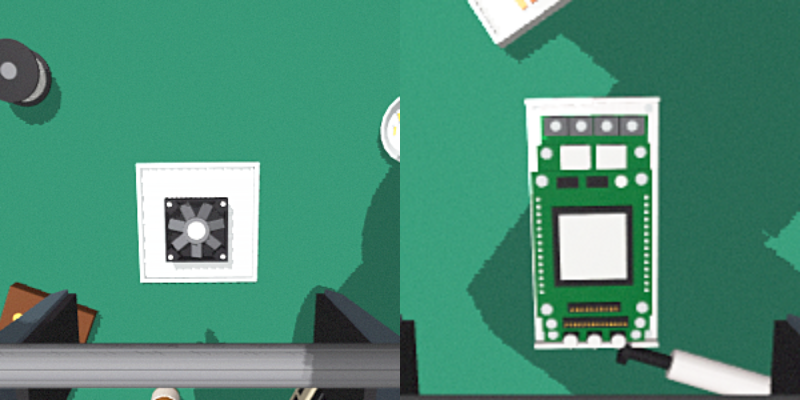

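The left panel shows the cooler flat inside the tray. In the right panel the processor board is on top, with the interface jacks and the power terminals towards the image top (-x). Next I grip the processor board.

```bash
python3 -m pendant '[[[0,0,1,0.0017,-0.0017,-0.05,0.0912],[0,0,1,0.0017,-0.0017,-0.10,0.0912],[0,0,1,0.0017,-0.0017,-0.14,0.0912],[0,0,1,0.0017,-0.0017,-0.17,0.0912],[0,0,1,0.0017,-0.0017,-0.195,0.0912],[0,0,1,0.0017,-0.0017,-0.215,0.0912],[0,0,1,0.0017,-0.0017,-0.231,0.0912],[0,0,1,0.0017,-0.0017,-0.231,0.0912],[0,0,1,0.0017,-0.0017,-0.231,0.08],[0,0,1,0.0017,-0.0017,-0.231,0.07]]]'
python3 -m pendant '[[[0,0,0,0,0,0,0.06],[0,0,0,0,0,0,0.055],[0,0,0,0,0,0,0.055],[0,0,0,0,0,0,0.055],[0,0,0,0,0,0,0.055]]]'
```

```text
time: 14.7
ee_pos: [0.4152, 0.3739, 0.0719]
orientation: [179.9, 0.1, 165.1]
force: [0.2, 1.2, 0.4]
gripper_width: 0.856
time: 15.2
ee_pos: [0.415, 0.374, 0.0716]
orientation: [179.9, 0.0, 165.2]
force: [-0.0, -0.5, 7.6]
gripper_width: 0.718
```

```bash
python3 -m pendant '[[[0,0,0,0,0,0.005,0.055],[0,0,0,0,0,0.015,0.055],[0,0,0,0,0,0.03,0.055],[0,0,0,0,0,0.06,0.055],[0,0,0,0,0,0.10,0.055],[0,0,0,0,0,0.13,0.055],[0,0,0,0.001,-0.03,0.14,0.055],[0,0,0,0.002,-0.07,0.14,0.055],[0,0,0,0.003,-0.11,0.14,0.055],[0,0,0,0.004,-0.15,0.14,0.055]]]'
python3 - <<'E'
from h import *
s=snap('scene','s2.png')
b=cv2.imread('pics/s2.png')[80:280,300:560]; cv2.imwrite('pics/f.png',cv2.resize(b,None,fx=2.5,fy=2.5))
E
```

```text
time: 16.2
ee_pos: [0.4182, 0.2223, 0.2117]
orientation: [180.0, 0.0, 165.2]
force: [0.7, 0.4, -1.1]
gripper_width: 0.715
```

View pics/f.png

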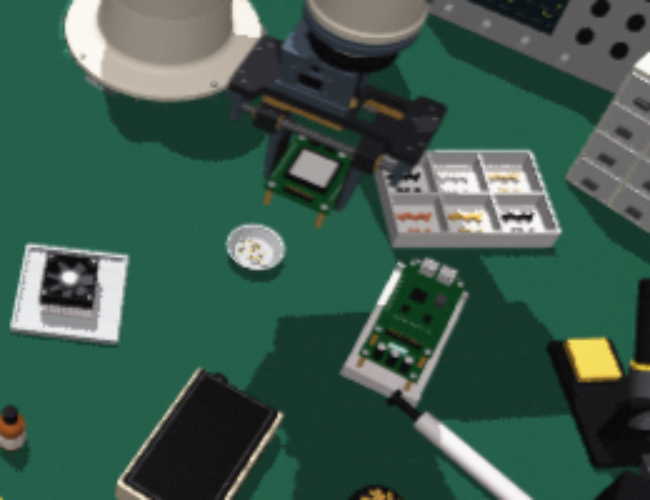

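Board held level with its legs intact, and the stack is undisturbed. On to the turntable.

```bash
python3 -m pendant '[[[0,0,0,0.001,-0.045,0,0.055],[0,0,0,0.002,-0.09,0,0.055],[0,0,0,0.0035,-0.135,0,0.055],[0,0,0,0.005,-0.18,0,0.055],[0,0,0,0.006,-0.225,0,0.055],[0,0,0,0.007,-0.27,0,0.055],[0,0,0,0.008,-0.315,0,0.055],[0,0,0,0.009,-0.36,0,0.055],[0,0,0,0.0105,-0.405,0,0.055],[0,0,0,0.012,-0.45,0,0.055]]]'
python3 -m pendant '[[[0,0,0,0.001,-0.04,0,0.055],[0,0,0,0.002,-0.08,0,0.055],[0,0,0,0.0025,-0.11,0,0.055],[0,0,0,0.003,-0.13,0,0.055],[0,0,0,0.0035,-0.139,0,0.055],[0,0,0,0.0035,-0.139,-0.04,0.055],[0,0,0,0.0035,-0.139,-0.08,0.055],[0,0,0,0.0035,-0.139,-0.12,0.055],[0,0,0,0.0035,-0.139,-0.14,0.055],[0,0,0,0.0035,-0.139,-0.14,0.055]]]'
python3 look.py w8 turntable processor_board
python3 -c "
from h import *
s=snap('scene','s3.png'); np.set_printoptions(precision=4,suppress=True)
print([(p['score'],p['centre'],atz(s,p['centre'][1],p['centre'][0],.06)) for p in optics.spot_point('scene','processor_board')])"
```

```text
time: 17.25
ee_pos: [0.4302, -0.2282, 0.2117]
orientation: [-180.0, 0.0, 165.2]
force: [1.3, -0.7, -0.1]
gripper_width: 0.716
time: 18.25
ee_pos: [0.433, -0.3633, 0.0689]
orientation: [179.8, -0.2, 165.2]
force: [0.1, 0.0, -0.6]
gripper_width: 0.716
18.3 [ 0.4338 -0.3643  0.0707] [179.9297  -0.1069 165.1986] [ -46.0622   33.8738   93.9289    0.0058   52.3251 -121.2643] [-0.3126 -0.3646  0.9933] 0.7153960206552062
turntable 0.97 [313. 178. 205. 112.] (np.float64(0.2826799445354847), array([ 0.4323, -0.3671]), np.float64(16.636638407032606))
processor_board 0.95 [318. 244. 148. 149.] (np.float64(0.0), array([0.415, 0.374]), np.float64(-16.04281826366305))
[(0.67, [144.7, 215.0], array([ 0.425 , -0.3591,  0.06  ]))]
```

```bash
python3 -m pendant '[[[0,0,0,0,0,-0.01,0.055],[0,0,0,0,0,-0.02,0.055],[0,0,0,0,0,-0.027,0.055],[0,0,0,0,0,-0.031,0.055],[0,0,0,0,0,-0.033,0.055],[0,0,0,0,0,-0.033,0.055],[0,0,0,0,0,-0.033,0.055]]]'
```

```text
time: 19.3
ee_pos: [0.4342, -0.3654, 0.0381]
orientation: [-180.0, 0.0, 165.2]
force: [-0.1, -0.3, -0.5]
gripper_width: 0.716
```

```bash
python3 -m pendant '[[[0,0,0,0,-0.0015,-0.001,0.055],[0,0,0,0,-0.0015,-0.002,0.055],[0,0,0,0,-0.0015,-0.0025,0.055],[0,0,0,0,-0.0015,-0.0025,0.055]]]'
```

```text
time: 19.7
ee_pos: [0.4342, -0.367, 0.0357]
orientation: [-180.0, 0.0, 165.2]
force: [-1.2, -1.0, 3.3]
gripper_width: 0.718
```

```bash
python3 -m pendant '[[[0,0,0,0,0,0,0.068],[0,0,0,0,0,0,0.075],[0,0,0,0,0,0,0.0912],[0,0,0,0,0,0,0.0912],[0,0,0,0,0,0.02,0.0912],[0,0,0,0,0,0.05,0.0912],[0,0,0,0,0,0.10,0.0912],[0,0,0,0,0,0.15,0.0912],[0,0,0,0,0,0.20,0.0912],[0,0,0,0,0,0.25,0.0912]]]'
python3 look.py w9 turntable processor_board
python3 -c "
import cv2,numpy as np
a=cv2.imread('pics/w9.png')[:300,170:470];
cv2.imwrite('pics/g.png',cv2.resize(a,(400,400)))"
```

```text
time: 20.7
ee_pos: [0.4337, -0.3664, 0.2876]
orientation: [-180.0, 0.0, 165.2]
force: [-0.0, -0.4, 0.0]
gripper_width: 1.001
20.75 [ 0.4359 -0.3686  0.2959] [-179.6772    0.5254  165.1757] [ -46.2125   19.5518   78.4713   -0.002    81.3603 -121.3864] [ 1.1592 -1.4082 10.7936] 0.9985725517192583
turntable 0.89 [317. 171. 107. 102.] (np.float64(0.5041666666666667), array([ 0.432 , -0.3661]), np.float64(2.5797823949137992))
processor_board 0.83 [316. 174.  58.  70.] (np.float64(0.0), array([0.415, 0.374]), np.float64(-16.04281826366305))
  pt 0.95 [170.9, 317.2] [ 0.4262 -0.3649  0.062 ]
```

View pics/g.png

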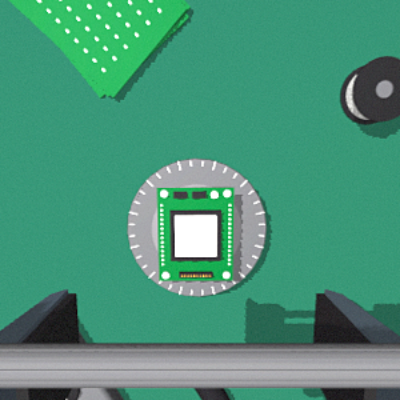

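Processor board at panel (195,233), standing on the turntable centred at (198,227), so it is central. Returning to the stack.

```bash
python3 -m pendant '[[[0,0,0,-0.001,0.05,0,0.0912],[0,0,0,-0.003,0.10,0,0.0912],[0,0,0,-0.004,0.15,0,0.0912],[0,0,0,-0.005,0.20,0,0.0912],[0,0,0,-0.007,0.25,0,0.0912],[0,0,0,-0.008,0.30,0,0.0912],[0,0,0,-0.010,0.35,0,0.0912],[0,0,0,-0.011,0.40,0,0.0912],[0,0,0,-0.012,0.45,0,0.0912],[0,0,0,-0.013,0.50,0,0.0912]]]'
python3 -m pendant '[[[0,0,0,-0.002,0.05,0,0.0912],[0,0,0,-0.003,0.10,0,0.0912],[0,0,0,-0.004,0.15,0,0.0912],[0,0,0,-0.005,0.20,0,0.0912],[0,0,0,-0.006,0.23,0,0.0912],[0,0,0,-0.007,0.241,0,0.0912],[0,0,0,-0.007,0.241,0,0.0912],[0,0,0,-0.007,0.241,0,0.0912]]]'
python3 look.py w10 interface_board power_board
```

```text
time: 21.95
ee_pos: [0.4197, 0.1348, 0.284]
orientation: [-179.9, -0.1, 165.2]
force: [1.6, -0.6, -0.9]
gripper_width: 1.002
time: 22.75
ee_pos: [0.4138, 0.3728, 0.2845]
orientation: [-179.9, -0.1, 165.2]
force: [-0.0, -0.0, -0.9]
gripper_width: 1.001
22.8 [0.414  0.3725 0.2849] [-179.9239   -0.0382  165.1151] [ 35.8509  19.1842  80.7943  -0.0189  80.1046 -39.261 ] [0.3859 0.1119 0.274 ] 1.0055043786007405
interface_board 0.72 [320. 178.  60.  91.] (np.float64(0.9621041702716733), array([0.4164, 0.3737]), np.float64(-14.992933595642125))
  pt 0.58 [177.2, 320.1] [0.4176 0.3745 0.035 ]
power_board 0.73 [320. 175.  55. 121.] (np.float64(0.16885468537799908), array([0.4162, 0.3729]), np.float64(-15.009039527260498))
```

```bash
python3 -m pendant '[[[0,0,0,0.0024,0.001,-0.05,0.0912],[0,0,0,0.0024,0.001,-0.10,0.0912],[0,0,0,0.0024,0.001,-0.14,0.0912],[0,0,0,0.0024,0.001,-0.175,0.0912],[0,0,0,0.0024,0.001,-0.205,0.0912],[0,0,0,0.0024,0.001,-0.225,0.0912],[0,0,0,0.0024,0.001,-0.237,0.0912],[0,0,0,0.0024,0.001,-0.242,0.0912],[0,0,0,0.0024,0.001,-0.242,0.08],[0,0,0,0.0024,0.001,-0.242,0.07]]]'
python3 -m pendant '[[[0,0,0,0,0,0,0.06],[0,0,0,0,0,0,0.055],[0,0,0,0,0,0,0.055],[0,0,0,0,0,0,0.055],[0,0,0,0,0,0,0.055]]]'
```

```text
time: 24.0
ee_pos: [0.417, 0.3753, 0.0444]
orientation: [179.9, 0.1, 165.2]
force: [0.1, 0.3, -0.4]
gripper_width: 0.852
time: 24.5
ee_pos: [0.4169, 0.3753, 0.0441]
orientation: [179.9, 0.1, 165.2]
force: [-0.9, -0.5, 7.5]
gripper_width: 0.716
```

```bash
python3 -m pendant '[[[0,0,0,0,0,0.005,0.055],[0,0,0,0,0,0.015,0.055],[0,0,0,0,0,0.03,0.055],[0,0,0,0,0,0.06,0.055],[0,0,0,0,0,0.10,0.055],[0,0,0,0,0,0.14,0.055],[0,0,0,0.008,-0.018,0.165,0.055],[0,0,0,0.024,-0.055,0.17,0.055],[0,0,1,0.04,-0.092,0.17,0.055],[0,0,2,0.056,-0.129,0.17,0.055]]]'
python3 -m pendant '[[[0,0,0,0.0175,-0.04,0,0.055],[0,0,0,0.035,-0.08,0,0.055],[0,0,0,0.0525,-0.12,0,0.055],[0,0,0,0.07,-0.16,0,0.055],[0,0,0,0.0875,-0.20,0,0.055],[0,0,0,0.105,-0.24,0,0.055],[0,0,0,0.1225,-0.28,0,0.055],[0,0,0,0.14,-0.32,0,0.055],[0,0,0,0.1575,-0.36,0,0.055],[0,0,0,0.17,-0.39,0,0.055]]]'
python3 -m pendant '[[[0,0,0,0.0035,-0.01,0,0.055],[0,0,0,0.0035,-0.01,-0.03,0.055],[0,0,0,0.0035,-0.01,-0.07,0.055],[0,0,0,0.0035,-0.01,-0.11,0.055],[0,0,0,0.0035,-0.01,-0.13,0.055],[0,0,0,0.0035,-0.01,-0.13,0.055],[0,0,0,0.0035,-0.01,-0.13,0.055]]]'
python3 look.py w11 test_base
python3 - <<'E'
from h import *
s=snap('scene','s4.png'); q=snap('side','q4.png')
a=cv2.imread('pics/w11.png');b=cv2.imread('pics/s4.png')[130:330,150:470]
cv2.imwrite('pics/i.png',np.hstack([cv2.resize(a,(400,250)),cv2.resize(b,(400,250))]))
E
```

```text
time: 25.5
ee_pos: [0.4727, 0.2447, 0.2146]
orientation: [180.0, 0.1, 167.2]
force: [1.4, 0.2, -1.4]
gripper_width: 0.716
time: 26.5
ee_pos: [0.643, -0.1466, 0.2141]
orientation: [-180.0, 0.0, 167.1]
force: [-0.3, 0.6, -1.3]
gripper_width: 0.714
time: 27.2
ee_pos: [0.6462, -0.1537, 0.0845]
orientation: [180.0, 0.0, 167.2]
force: [0.7, 0.3, -0.9]
gripper_width: 0.715
27.25 [ 0.6468 -0.1539  0.0852] [-179.9914    0.1114  167.186 ] [-18.531   38.9874  78.6208   0.0029  62.2801 -95.7183] [ 0.049  -0.5387 -0.7647] 0.7135799559334183
test_base 0.9 [319. 118. 137.  45.] (np.float64(0.21293333333333334), array([ 0.6467, -0.1533]), np.float64(-12.910028780126456))
```

View pics/i.png

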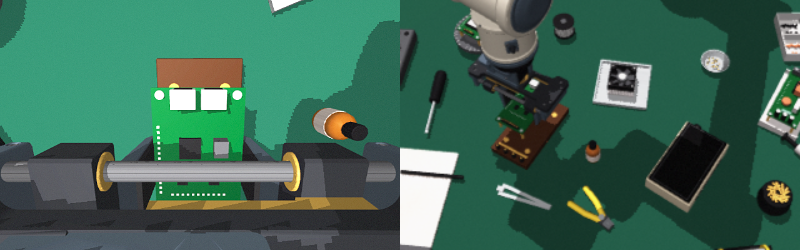

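Board held square above the base, with the jacks at the end away from the posts. Lowering.

```bash
python3 -m pendant '[[[0,0,0,0,0,-0.015,0.055],[0,0,0,0,0,-0.03,0.055],[0,0,0,0,0,-0.042,0.055],[0,0,0,0,0,-0.049,0.055],[0,0,0,0,0,-0.0525,0.055],[0,0,0,0,0,-0.0525,0.055],[0,0,0,0,0,-0.0525,0.055]]]'
```

```text
time: 28.15
ee_pos: [0.6462, -0.1541, 0.0312]
orientation: [-180.0, 0.0, 167.2]
force: [-0.4, 0.2, -2.1]
gripper_width: 0.717
```

```bash
python3 -m pendant '[[[0,0,0,0,0,-0.001,0.055],[0,0,0,0,0,-0.002,0.055],[0,0,0,0,0,-0.0025,0.055],[0,0,0,0,0,-0.0025,0.055]]]'
```

```text
time: 28.55
ee_pos: [0.6463, -0.1541, 0.0292]
orientation: [-180.0, 0.1, 167.2]
force: [-2.2, 1.0, 7.9]
gripper_width: 0.715
```

Contact made. Release, rise and check.

```bash
python3 -m pendant '[[[0,0,0,0,0,0.0005,0.068],[0,0,0,0,0,0.0005,0.075],[0,0,0,0,0,0.0005,0.0912],[0,0,0,0,0,0.0005,0.0912],[0,0,0,0,0,0.02,0.0912],[0,0,0,0,0,0.05,0.0912],[0,0,0,0,0,0.10,0.0912],[0,0,0,0,0,0.15,0.0912],[0,0,0,0,0,0.20,0.0912],[0,0,0,0,0,0.25,0.0912]]]'
python3 look.py w12 test_base
python3 - <<'E'
from h import *
s=optics.snapshot('wrist')
r=optics.regions_of('wrist','interface_board')
if r: print(r[0]['score'],fit([(s,r[0]['region'])],box(.112,.066,.044,.047),.646,-.154,[-.23]))
a=cv2.imread('pics/w12.png')[:300,170:470]
cv2.imwrite('pics/j.png',cv2.resize(a,(400,400)))
E
```

```text
time: 29.55
ee_pos: [0.6456, -0.1539, 0.2806]
orientation: [-180.0, 0.0, 167.2]
force: [0.6, -0.5, 0.2]
gripper_width: 1.002
29.6 [ 0.6484 -0.1548  0.2897] [-179.9304    0.6464  167.174 ] [-18.5531  28.3001  64.9813  -0.0047  86.0685 -95.7265] [-1.1828 -0.174   8.7093] 0.9971650867800098
test_base 0.6 [316. 171.  78. 129.] (np.float64(0.4087771711136293), array([ 0.6466, -0.1533]), np.float64(-13.021202898325065))
0.73 (np.float64(0.9765639084189652), array([ 0.64538905, -0.15576878]), np.float64(-12.034496751740118))
```

View pics/j.png

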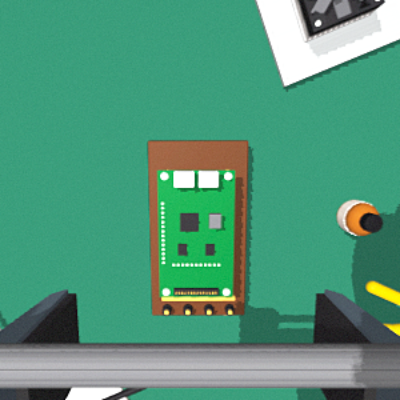

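```bash
python3 -m pendant '[[[0,0,-2,-0.015,0.045,0,0.0912],[0,0,-2,-0.035,0.09,0,0.0912],[0,0,-2,-0.055,0.135,0,0.0912],[0,0,-2,-0.075,0.18,0,0.0912],[0,0,-2,-0.095,0.22,0,0.0912],[0,0,-2,-0.115,0.26,0,0.0912],[0,0,-2,-0.135,0.31,0,0.0912],[0,0,-2,-0.155,0.355,0,0.0912],[0,0,-2,-0.175,0.40,0,0.0912],[0,0,-2,-0.195,0.445,0,0.0912]]]'
python3 -m pendant '[[[0,0,0,-0.015,0.04,0,0.0912],[0,0,0,-0.03,0.07,0,0.0912],[0,0,0,-0.036,0.083,0,0.0912],[0,0,0,-0.036,0.083,0,0.0912],[0,0,0,-0.036,0.083,0,0.0912],[0,0,0,-0.036,0.083,0,0.0912]]]'
python3 look.py w13 power_board chassis
```

```text
time: 30.8
ee_pos: [0.4498, 0.2908, 0.2769]
orientation: [-179.9, -0.1, 165.2]
force: [1.3, 0.2, 0.5]
gripper_width: 1.002
time: 31.4
ee_pos: [0.4161, 0.3714, 0.278]
orientation: [-180.0, -0.0, 165.1]
force: [0.4, -0.7, 0.5]
gripper_width: 0.997
31.45 [0.4162 0.3714 0.2782] [-179.9665   -0.0102  165.0859] [ 35.6223  19.5292  81.3319  -0.0137  79.1712 -39.461 ] [ 0.0549  0.3698 -0.0728] 1.003319889676035
power_board 0.98 [320. 174.  60. 123.] (np.float64(0.9640076391949464), array([0.4161, 0.3732]), np.float64(-15.83289960519105))
  pt 0.8 [170.8, 317.4] [0.4147 0.3713 0.008 ]
chassis 0.67 [319. 170.  70. 134.] (np.float64(0.2184377838328792), array([0.4164, 0.3736]), np.float64(-14.768830250909556))
```

The interface board stands centred and square on the base. The fit puts it at (0.6454,-0.1558), against the base at (0.6466,-0.1533). Next is the power board.

```bash
python3 -m pendant '[[[0,0,-0.6,0,0.0012,-0.05,0.0912],[0,0,-0.6,0,0.0012,-0.10,0.0912],[0,0,-0.6,0,0.0012,-0.15,0.0912],[0,0,-0.6,0,0.0012,-0.19,0.0912],[0,0,-0.6,0,0.0012,-0.22,0.0912],[0,0,-0.6,0,0.0012,-0.242,0.0912],[0,0,-0.6,0,0.0012,-0.255,0.0912],[0,0,-0.6,0,0.0012,-0.262,0.0912],[0,0,-0.6,0,0.0012,-0.262,0.08],[0,0,-0.6,0,0.0012,-0.262,0.07]]]'
python3 -m pendant '[[[0,0,0,0,0,0,0.06],[0,0,0,0,0,0,0.055],[0,0,0,0,0,0,0.055],[0,0,0,0,0,0,0.055],[0,0,0,0,0,0,0.055]]]'
```

```text
time: 32.65
ee_pos: [0.4162, 0.3741, 0.0173]
orientation: [179.9, 0.0, 164.6]
force: [-0.1, 0.7, -0.0]
gripper_width: 0.857
time: 33.15
ee_pos: [0.4161, 0.3741, 0.0172]
orientation: [179.9, 0.1, 164.6]
force: [-0.5, 0.2, 8.2]
gripper_width: 0.714
```

```bash
python3 -m pendant '[[[0,0,0,0,0,0.005,0.055],[0,0,0,0,0,0.015,0.055],[0,0,0,0,0,0.03,0.055],[0,0,0,0,0,0.06,0.055],[0,0,0,0,0,0.10,0.055],[0,0,0,0,0,0.14,0.055],[0,0,-1,0.015,-0.013,0.165,0.055],[0,0,-2,0.042,-0.036,0.17,0.055],[0,0,-3,0.072,-0.062,0.17,0.055],[0,0,-3.5,0.102,-0.088,0.17,0.055]]]'
python3 -m pendant '[[[0,0,0,0.03,-0.025,0,0.055],[0,0,0,0.06,-0.05,0,0.055],[0,0,0,0.085,-0.075,0,0.055],[0,0,0,0.105,-0.092,0,0.055],[0,0,0,0.118,-0.10,0,0.055],[0,0,0,0.118,-0.10,-0.03,0.055],[0,0,0,0.118,-0.10,-0.06,0.055],[0,0,0,0.118,-0.10,-0.08,0.055],[0,0,0,0.118,-0.10,-0.08,0.055],[0,0,0,0.118,-0.10,-0.08,0.055]]]'
python3 look.py w14 preheater
python3 - <<'E'
from h import *
np.set_printoptions(precision=4,suppress=True)
s=snap('scene','s5.png')
for c in ['scene','side']:
    s=snap(c); r=optics.regions_of(c,'power_board')
    if r: print(c,r[0]['score'],fit([(s,r[0]['region'])],box(.144,.066,.0980,.123),.636,.186,[-.33]))
a=cv2.imread('pics/w14.png');b=cv2.imread('pics/s5.png')[150:350,240:560]
cv2.imwrite('pics/k.png',np.hstack([cv2.resize(a,(400,250)),cv2.resize(b,(400,250))]))
E
```

```text
time: 34.15
ee_pos: [0.5184, 0.2848, 0.1878]
orientation: [180.0, 0.1, 161.1]
force: [0.5, 0.6, -1.0]
gripper_width: 0.716
time: 35.15
ee_pos: [0.6356, 0.1862, 0.1072]
orientation: [180.0, -0.0, 161.1]
force: [0.1, 0.8, -1.4]
gripper_width: 0.718
35.2 [0.6361 0.1863 0.1079] [179.9531   0.075  161.0899] [ 11.1611  37.3527  77.866    0.0033  64.6929 -59.9303] [ 0.1516 -0.3809 -1.0121] 0.7130838817306405
preheater 0.93 [316.  92. 150.  20.] (np.float64(0.03393836815688105), array([0.6305, 0.1815]), np.float64(-24.87090426559293))
scene 0.78 (np.float64(0.5980670835702103), array([0.6265, 0.183 ]), np.float64(-13.669248248169115))
side 0.93 (np.float64(0.6831364124597207), array([0.6517, 0.1618]), np.float64(-31.127724197129126))
```

View pics/k.png

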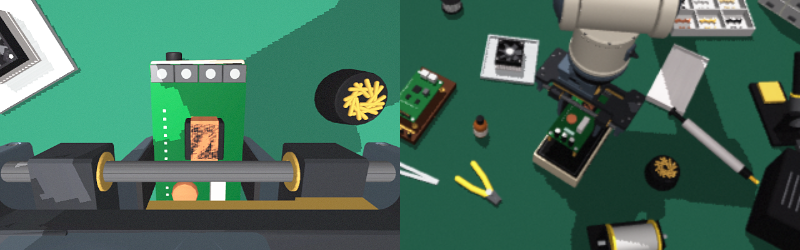

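The board is held square over the preheater, with its edges parallel to the housing. Lowering.

```bash
python3 -m pendant '[[[0,0,0,0,0,-0.015,0.055],[0,0,0,0,0,-0.03,0.055],[0,0,0,0,0,-0.04,0.055],[0,0,0,0,0,-0.047,0.055],[0,0,0,0,0,-0.0505,0.055],[0,0,0,0,0,-0.0505,0.055],[0,0,0,0,0,-0.0505,0.055]]]'
python3 -m pendant '[[[0,0,0,0,0,-0.001,0.055],[0,0,0,0,0,-0.0015,0.055],[0,0,0,0,0,-0.002,0.055],[0,0,0,0,0,-0.002,0.055]]]'
```

```text
time: 36.25
ee_pos: [0.6359, 0.1858, 0.0562]
orientation: [180.0, 0.0, 161.1]
force: [0.9, -0.2, -2.0]
gripper_width: 0.715
time: 36.65
ee_pos: [0.6358, 0.1858, 0.0544]
orientation: [180.0, 0.0, 161.1]
force: [-0.7, -1.1, 2.3]
gripper_width: 0.715
```

```bash
python3 -m pendant '[[[0,0,0,0,0,-0.0003,0.068],[0,0,0,0,0,-0.0003,0.075],[0,0,0,0,0,0,0.0912],[0,0,0,0,0,0,0.0912],[0,0,0,0,0,0.02,0.0912],[0,0,0,0,0,0.05,0.0912],[0,0,0,0,0,0.10,0.0912],[0,0,0,0,0,0.15,0.0912],[0,0,0,0,0,0.20,0.0912],[0,0,0,0,0,0.25,0.0912]]]'
python3 -m pendant '[[[0,0,0,0,0,0.01,0.0912],[0,0,0,0,0,0.01,0.0912]]]'
python3 look.py w15 preheater
python3 - <<'E'
from h import *
s=optics.snapshot('wrist')
r=optics.regions_of('wrist','power_board')
if r: print(r[0]['score'],fit([(s,r[0]['region'])],box(.144,.066,.069,.072),.636,.186,[-.33]))
snap('scene','s6.png')
a=cv2.imread('pics/w15.png')[:300,170:470];b=cv2.imread('pics/s6.png')[130:330,190:510]
cv2.imwrite('pics/l.png',np.hstack([cv2.resize(a,(300,300)),cv2.resize(b,(480,300))]))
E
```

```text
time: 37.65
ee_pos: [0.6352, 0.1857, 0.3062]
orientation: [180.0, 0.0, 161.1]
force: [1.9, 0.0, -0.3]
gripper_width: 0.999
time: 37.85
ee_pos: [0.6364, 0.1859, 0.3161]
orientation: [179.9, 0.2, 161.1]
force: [0.3, 0.3, -0.8]
gripper_width: 0.999
37.9 [0.6356 0.1857 0.3137] [179.9865   0.026  161.0674] [ 11.1245  27.4887  62.767   -0.0013  89.7149 -59.9429] [ 0.4879 -0.3151 -0.5611] 0.9990231697012599
preheater 0.92 [317. 165.  83. 134.] (np.float64(0.3096612779060816), array([0.6337, 0.186 ]), np.float64(-18.953751676710205))
0.81 (np.float64(0.9673146148308135), array([0.6353252 , 0.18421534]), np.float64(-18.529761224844105))
```

View pics/l.png

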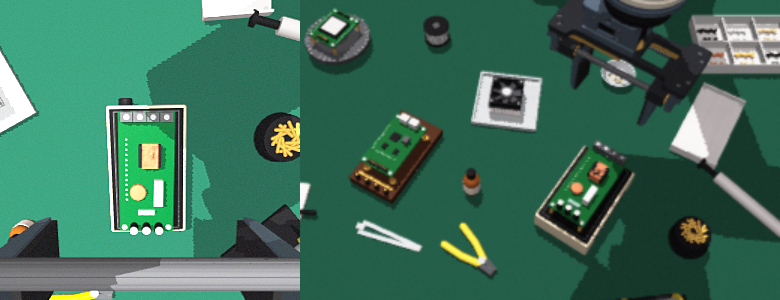

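All four parts stand where they should, and the gripper is clear and touching nothing.

```bash
python3 -c "
from station import manip; print(manip.sign_off())"
```

```text
the job is handed in; nothing more can be done
None
```

I took the stack apart from the top down in the order asked and handed the job in at about 38 s of robot time. Nothing was dropped, and contact forces read at the end of each move stayed below about 11 N.

| Part | Where it is now | Last check |
|---|---|---|
| Cooler | Parts tray | Lies flat inside the rim; position seen in the picture, not measured |
| Processor board | Turntable | On its legs and central by eye in the wrist picture; no separate fit |
| Interface board | Test base | Fit is about 3 mm and 1° off the base's centre and line |
| Power board | Preheater | Fit is about 2 mm and 0.5° off the preheater's centre and line |

The final scene picture shows all four parts standing, with the gripper open and clear above the preheater.

Some checks disagreed or failed:
- **Preheater centre:** readings from the different cameras differed by up to about 8 mm in x and 6 mm in y. I relied on the close wrist view.
- **Power board in the gripper:** fits from the scene and side cameras while it hung over the preheater were unusable (overlap 0.6–0.7). I went by the wrist picture instead.

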